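# Pack channel tiles and wind the lift table level with the kiln hearth

## Robot

A 6-joint arm with a two-finger parallel gripper is mounted at the origin on the work surface. World frame = base frame: x ahead of the robot, y to its left, z up, the work surface at z = 0. Lengths are in m, angles in degrees, forces in N, time in s.
With the tool pointing down it reaches from about 0.325 to 0.85 m from the base axis. Payload 15.5 kg.
Tool frame: the origin (TCP) lies midway between the tips of the shut fingers; the grasp point (between the pads) lies 19 mm behind it; y points along the fingers, x is the direction in which the jaws open and shut, and the axes are right-handed (so a half turn about y gives the same grasp; the last joint's range is limited). The gripper opens to 91 mm and grips with 3 to 60 N. Pads are 32 mm wide; open, the fingers measure 118 mm over their backs; the gripper's body (76 mm by 178 mm) begins 60 mm behind the grasp point.
Start: joints at [-78.18, 28.281, 77.091, -0, 74.628, -5.472], TCP at [0.186, -0.597, 0.214] pointing down, gripper open.
Joint ranges: [-166.48, 166.48], [-47.26, 123.95], [12.59, 153.08], [-70.14, 250.14], [6.76, 159.57], [-176.63, 176.63]. Speed limits (degrees/s): [108.29, 108.29, 147.25, 172.46, 172.46, 172.46].

## Interface

Orientations are given as a 3x3 rotation matrix whose columns are the frame's x, y, z axes.
In Python, from bench import ctrl gives the robot as it stands. The module is installed in compiled form; this text tells all that it offers. Calls block until the motion is done:
- ctrl.goto(position, orientation): joint-space move of the TCP to a pose.
- ctrl.move_l(position, vel=0.15, ori=None, contact_N=None): straight line of the TCP; ori=None keeps the orientation; vel is the mean speed in m/s. With contact_N (N) it stops when the force on the tool has changed by that much, and returns True; else False.
- ctrl.movej(angles): joint-space move.
- ctrl.command_gripper(opening): opening from 0.0 (shut) to 1.0 (fully open); the grip force is fixed at half the most; returns when the fingers have stopped.
- ctrl.sleep(seconds).
- ctrl.ik(position, orientation): joint angles nearest the present ones, or None.
- ctrl.read_camera(name): name is "scene" or "top" or "wrist"; returns the picture (400x640x3 uint8, blue, green, red); there is no depth.
- ctrl.camera_params(name): a dict with "fx", "fy", "cx", "cy" (pixels), "D" ([k1, k2, p1, p2, k3] as OpenCV has them; the pictures are not rectified), "pose" (4x4, takes a point from camera to world coordinates); the wrist camera has in their place "T_tool_cam" (4x4, takes a point from camera to tool coordinates, whose origin is the TCP and whose axes are the tool frame's). Camera axes: x right, y up, looking along -z (the intrinsics and any distortion apply to the point x, -y, -z); pixel columns grow to the right and rows downward; lengths in m; the calibration is good to about 2 mm. A picture is of the moment at which its call begins: read the wrist's pose just before it. camera_params takes no time and is no camera call.
A pose or a line that the arm cannot do raises ctrl.MotionError and nothing moves.
- ctrl.sign_off(): hands the job in, once; it reports no verdict.
Readings, each from a call of its own:
- ctrl.current_t(): time.
- ctrl.current_q(): joint angles.
- ctrl.current_dq(): joint speeds.
- ctrl.current_effort(): joint torques, N m.
- ctrl.current_tool_pos(): TCP position.
- ctrl.current_eef_rot(): TCP orientation.
- ctrl.current_contact_force(): force on the tool from outside, world axes, zero at the start.
- ctrl.current_wrist_torque(): the same for the moment, N m.
- ctrl.current_grip_width(): opening from 0.0 (shut) to 1.0 (fully open).
Only numpy, scipy, OpenCV 4.12 (cv2) and the standard library are available. Lean on these libraries where they do the work, as an engineer would, in place of code of your own. Each camera call takes 0.05 s, during which the arm holds its last target.

## Task

Pack the loose terracotta channel tiles on the lift table's kiln shelf while it is down: first the three open-up ones fully on it, side by side along it, each lying across its short way, about a finger's width (25 mm) apart, then each open-down one over a gap between two of them, its flanges dropped into both troughs so that they interlock, ends roughly in line. Then fit the crank on the square spigot and wind the lift table up until its kiln shelf is level with the top of the kiln hearth beside it (within 4 mm), and put the crank back in its tray. Leave the jar, the tub and the bowl where they are; should a tile be knocked out of place, put it right.

Things in the scene. Friction and masses are not known exactly. Their poses are not given: they have to be found in the camera images.
- lift_top (a point): middle of the upper face of the dark grey kiln shelf (130 along x, 270 along y, 12 thick, flat, no rim) that the grey screw lift table carries; z up; x points across the short side, y along the long side from the gear post towards the kiln hearth
- spigot (a joint): turning of the square winding spigot of the lift table, rad; grows when it is wound CLOCKWISE seen from above, which raises the kiln shelf 10 mm a turn; stiff (0.2 N m), holds by itself at any height; total travel 6 turns
- spigot_tip (a point): top of the upright 14 mm square steel spigot, on its axis; the spigot is 30 long with its top 8 tapered, and stands on a grey gear post (46 wide at the neck) 90 from the short -y edge of the kiln shelf and 125 above the bench; the x axis of this frame is square to one of its flats and turns with it
- hearth_edge (a point): middle of the upper near edge of the kiln hearth, a fixed cream slab (200 by 240) on brick and a steel base, just beyond the kiln shelf's short +y edge (gap 12); its top is flat and level; its height differs from start to start, always 18 to 50 above the kiln shelf's starting height
- crank_hub (a point): loose steel crank, 0.33 kg: this point is on the hub's axis, at its underside; z up, x along the arm to the handle. Hub 31 square, 30 high, with a 15.8 mm square socket open below that takes the whole spigot; flat arm 22 wide, 10 thick on the hub (30 to 40 up), 65 from hub axis to handle axis; a round foot as deep as the hub under the arm's end, so that it stands level
- crank_grip (a point): the same crank: middle of its upright black handle, round, 25 in diameter, 64 long, a sleeve that turns on the arm stiffly (0.08 N m), so that the crank keeps its heading when carried gently and swings round it when jerked; this point is 65 along x and 74 above crank_hub; the handle ends 32 above and 32 below it; left alone on the spigot the crank sags a few degrees towards its handle
- tray_mid (a point): middle of the floor of the shallow aluminium tool tray (160 along x, 90 along y, rim 12 high over the bench, floor 3 thick) where the crank stands; fixed
- u1_mid (a point): bisque terracotta channel tile (U section, open at both ends) that lies and stays open-up: base below, trough and flanges up; 100 long (its x), 60 wide over the flanges (y), 34 high, all walls 6 thick (48 between the flanges), 0.14 kg; this point is its middle, 17 above its underside, z up
- u2_mid (a point): bisque terracotta channel tile (U section, open at both ends) that lies and stays open-up: base below, trough and flanges up; 100 long (its x), 60 wide over the flanges (y), 34 high, all walls 6 thick (48 between the flanges), 0.14 kg; this point is its middle, 17 above its underside, z up
- u3_mid (a point): bisque terracotta channel tile (U section, open at both ends) that lies and stays open-up: base below, trough and flanges up; 100 long (its x), 60 wide over the flanges (y), 34 high, all walls 6 thick (48 between the flanges), 0.14 kg; this point is its middle, 17 above its underside, z up
- d1_mid (a point): bisque terracotta channel tile (U section, open at both ends) that lies and stays open-down: flat back on top, flanges pointing down; 100 long (its x), 60 wide over the flanges (y), 34 high, all walls 6 thick (48 between the flanges), 0.14 kg; this point is its middle, 17 above its underside, z up; it may be absent
- d2_mid (a point): bisque terracotta channel tile (U section, open at both ends) that lies and stays open-down: flat back on top, flanges pointing down; 100 long (its x), 60 wide over the flanges (y), 34 high, all walls 6 thick (48 between the flanges), 0.14 kg; this point is its middle, 17 above its underside, z up; it may be absent
- jar: glass jar with brushes, 96 in diameter and 100 high (brushes to 150), origin under its middle; bystander
- tub: clear plastic tub, 104 in diameter and 55 high, origin under its middle; bystander
- bowl: closed bisque bowl 160 in diameter and 116 high upon a fixed banding wheel 180 in diameter and 47 high, origin under the bowl's middle; bystander
Not all that is in view belongs to the job. What is shaped like the part that bears crank_hub but blue or brown is not meant.

How it is judged (in metres and radians):
On the way, in this order (a step that is already met when the one before it is completed fails the run):
1. every open-up channel lies flat and fully on the kiln shelf, across its short way, while the lift table is still down (x of u1_mid in the frame of lift_top between -0.021 and 0.021 m and y of u1_mid in the frame of lift_top between -0.112 and 0.112 m and z of u1_mid in the frame of lift_top between 0.013 and 0.021 m and angle between each of u1_mid, u2_mid, u3_mid's own z axis and vertical below 0.06 rad and angle between the x axis of each of u1_mid, u2_mid, u3_mid and the x axis of lift_top, either way round below 0.2 rad and linear speed of each of u1, u2, u3 below 0.02 m/s and x of u2_mid in the frame of lift_top between -0.021 and 0.021 m and y of u2_mid in the frame of lift_top between -0.112 and 0.112 m and z of u2_mid in the frame of lift_top between 0.013 and 0.021 m and x of u3_mid in the frame of lift_top between -0.021 and 0.021 m and y of u3_mid in the frame of lift_top between -0.112 and 0.112 m and z of u3_mid in the frame of lift_top between 0.013 and 0.021 m and z of lift_top in the frame of hearth_edge below -0.012 m), for 0.2 s.
2. every open-down channel present interlocks with two open-up ones, the lift table still down (((z of d1_mid in the frame of u1_mid between 0.002 and 0.011 m and horizontal distance between d1_mid and u1_mid below 0.056 m and z of d1_mid in the frame of u2_mid between 0.002 and 0.011 m and horizontal distance between d1_mid and u2_mid below 0.056 m) or (z of d1_mid in the frame of u1_mid between 0.002 and 0.011 m and horizontal distance between d1_mid and u1_mid below 0.056 m and z of d1_mid in the frame of u3_mid between 0.002 and 0.011 m and horizontal distance between d1_mid and u3_mid below 0.056 m) or (z of d1_mid in the frame of u2_mid between 0.002 and 0.011 m and horizontal distance between d1_mid and u2_mid below 0.056 m and z of d1_mid in the frame of u3_mid between 0.002 and 0.011 m and horizontal distance between d1_mid and u3_mid below 0.056 m)) and angle between each of d1_mid, d2_mid's own z axis and vertical below 0.08 rad and angle between the x axis of each of d1_mid, d2_mid and the x axis of lift_top, either way round below 0.2 rad and linear speed of each of d1, d2 below 0.02 m/s and ((z of d2_mid in the frame of u1_mid between 0.002 and 0.011 m and horizontal distance between d2_mid and u1_mid below 0.056 m and z of d2_mid in the frame of u2_mid between 0.002 and 0.011 m and horizontal distance between d2_mid and u2_mid below 0.056 m) or (z of d2_mid in the frame of u1_mid between 0.002 and 0.011 m and horizontal distance between d2_mid and u1_mid below 0.056 m and z of d2_mid in the frame of u3_mid between 0.002 and 0.011 m and horizontal distance between d2_mid and u3_mid below 0.056 m) or (z of d2_mid in the frame of u2_mid between 0.002 and 0.011 m and horizontal distance between d2_mid and u2_mid below 0.056 m and z of d2_mid in the frame of u3_mid between 0.002 and 0.011 m and horizontal distance between d2_mid and u3_mid below 0.056 m)) and z of lift_top in the frame of hearth_edge below -0.012 m), for 0.2 s.
3. the kiln shelf is wound level with the hearth's top within 4 mm (z of lift_top in the frame of hearth_edge between -0.004 and 0.004 m), for 0.2 s.
4. the crank is back in its tray (x of crank_hub in the frame of tray_mid between -0.08 and 0.08 m and y of crank_hub in the frame of tray_mid between -0.045 and 0.045 m and x of crank_grip in the frame of tray_mid between -0.085 and 0.085 m and y of crank_grip in the frame of tray_mid between -0.06 and 0.06 m and z of crank_hub in the frame of tray_mid below 0.03 m and linear speed of crank below 0.02 m/s), for 0.2 s.
At the end, for the whole second after the job is handed in: Open-up channels flat on the kiln shelf, across its short way within 0.2 rad, overhanging under 6 mm; each open-down one present dropped into two troughs, ends in line within 28 mm; shelf level with the hearth within 4 mm; crank in its tray; all at rest (all of step 3 and all of step 4 and x of u1_mid in the frame of lift_top between -0.021 and 0.021 m and y of u1_mid in the frame of lift_top between -0.112 and 0.112 m and z of u1_mid in the frame of lift_top between 0.013 and 0.021 m and angle between each of u1_mid, u2_mid, u3_mid's own z axis and vertical below 0.06 rad and angle between the x axis of each of u1_mid, u2_mid, u3_mid, d1_mid, d2_mid and the x axis of lift_top, either way round below 0.2 rad and linear speed of each of u1, u2, u3, d1, d2 below 0.02 m/s and x of u2_mid in the frame of lift_top between -0.021 and 0.021 m and y of u2_mid in the frame of lift_top between -0.112 and 0.112 m and z of u2_mid in the frame of lift_top between 0.013 and 0.021 m and x of u3_mid in the frame of lift_top between -0.021 and 0.021 m and y of u3_mid in the frame of lift_top between -0.112 and 0.112 m and z of u3_mid in the frame of lift_top between 0.013 and 0.021 m and ((z of d1_mid in the frame of u1_mid between 0.002 and 0.011 m and horizontal distance between d1_mid and u1_mid below 0.056 m and z of d1_mid in the frame of u2_mid between 0.002 and 0.011 m and horizontal distance between d1_mid and u2_mid below 0.056 m) or (z of d1_mid in the frame of u1_mid between 0.002 and 0.011 m and horizontal distance between d1_mid and u1_mid below 0.056 m and z of d1_mid in the frame of u3_mid between 0.002 and 0.011 m and horizontal distance between d1_mid and u3_mid below 0.056 m) or (z of d1_mid in the frame of u2_mid between 0.002 and 0.011 m and horizontal distance between d1_mid and u2_mid below 0.056 m and z of d1_mid in the frame of u3_mid between 0.002 and 0.011 m and horizontal distance between d1_mid and u3_mid below 0.056 m)) and angle between each of d1_mid, d2_mid's own z axis and vertical below 0.08 rad and ((z of d2_mid in the frame of u1_mid between 0.002 and 0.011 m and horizontal distance between d2_mid and u1_mid below 0.056 m and z of d2_mid in the frame of u2_mid between 0.002 and 0.011 m and horizontal distance between d2_mid and u2_mid below 0.056 m) or (z of d2_mid in the frame of u1_mid between 0.002 and 0.011 m and horizontal distance between d2_mid and u1_mid below 0.056 m and z of d2_mid in the frame of u3_mid between 0.002 and 0.011 m and horizontal distance between d2_mid and u3_mid below 0.056 m) or (z of d2_mid in the frame of u2_mid between 0.002 and 0.011 m and horizontal distance between d2_mid and u2_mid below 0.056 m and z of d2_mid in the frame of u3_mid between 0.002 and 0.011 m and horizontal distance between d2_mid and u3_mid below 0.056 m))); the robot touches nothing.
It fails at once if the jar is shoved or knocked (distance of jar from where it was at the start of the episode above 0.03 m or angle between jar's own z axis and vertical above 0.4 rad).
It fails at once if the tub is shoved or knocked (distance of tub from where it was at the start of the episode above 0.03 m or angle between tub's own z axis and vertical above 0.4 rad).
It fails at once if the bowl is shoved or knocked (distance of bowl from where it was at the start of the episode above 0.03 m or angle between bowl's own z axis and vertical above 0.4 rad).
Of d1, d2 only 1 to 2 are there at a start; the rules pass over those that are not, and their reading is None.
At some moment in a run one of u1, u2, u3, d1, d2 may be knocked a few centimetres aside while the robot is not near it.
It also fails if it takes over 210 s, if anything falls off the work surface, if the arm or the gripper's body presses on something with over 40 N, if the wrist force passes 120 N, or if a joint passes its speed limit or range.

## Working session

There is one attempt and no reset: what is moved stays moved. The work goes in short steps, each a Python script; the robot and the scene stay as the last script left them, time stands still between calls to the robot, and variables do not carry over. Pictures are saved under pics/ and viewed, and the job is handed in when it is done.

```bash
mkdir -p pics; ls; python3 - <<'E'
from bench import ctrl
import cv2
for n in("scene","top","wrist"):
    cv2.imwrite(f"pics/{n}0.png",ctrl.read_camera(n))
    p=ctrl.camera_params(n);print(n,{k:(v.round(4).tolist() if hasattr(v,'round') and hasattr(v,'tolist') else v) for k,v in p.items()})
print(ctrl.current_t(),ctrl.current_tool_pos(),ctrl.current_eef_rot())
E
```

```text
pics
scene {'fx': 377.6673306189685, 'fy': 377.6673306189685, 'cx': 315.0128928536578, 'cy': 202.85854771933634, 'D': [-0.054, 0.0, 0.0, 0.0, 0.0], 'pose': [[-0.7444, -0.4656, 0.4786, 1.0172], [0.6674, -0.4956, 0.5559, 0.5427], [-0.0217, 0.7332, 0.6797, 0.8139], [0.0, 0.0, 0.0, 1.0]]}
top {'fx': 397.47159929431297, 'fy': 397.47159929431297, 'cx': 319.33607468259095, 'cy': 197.54349697613165, 'D': [-0.0805, 0.0, 0.0, 0.0, 0.0], 'pose': [[0.0188, 0.9979, -0.0622, 0.4554], [-0.9991, 0.0211, 0.0373, -0.0236], [0.0386, 0.0614, 0.9974, 1.0271], [0.0, 0.0, 0.0, 1.0]]}
wrist {'fx': 278.9388531105701, 'fy': 278.9388531105701, 'cx': 319.7784405290088, 'cy': 195.51521099957796, 'D': [-0.0254, 0.0, 0.0, 0.0, 0.0], 'T_tool_cam': [[1.0, -0.0001, 0.0004, 0.0009], [0.0004, 0.2461, -0.9692, -0.1706], [0.0, 0.9692, 0.2461, 0.0697], [0.0, 0.0, 0.0, 1.0]]}
0.15 [ 0.18570407 -0.59644713  0.21343576] [[ 2.97236808e-01 -2.22858455e-04  9.54803765e-01]
 [-9.54803255e-01  9.90881654e-04  2.97236880e-01]
 [-1.01233929e-03 -9.99999484e-01  8.17405216e-05]]
```

View pics/scene0.png

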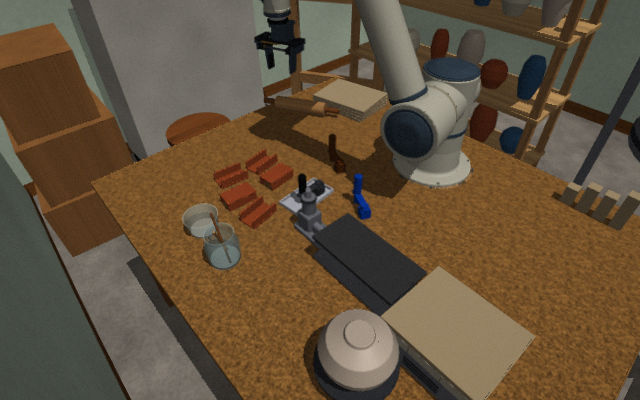

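View pics/top0.png

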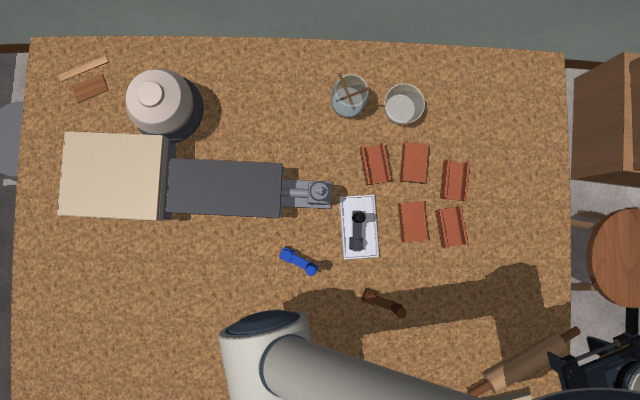

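View pics/wrist0.png

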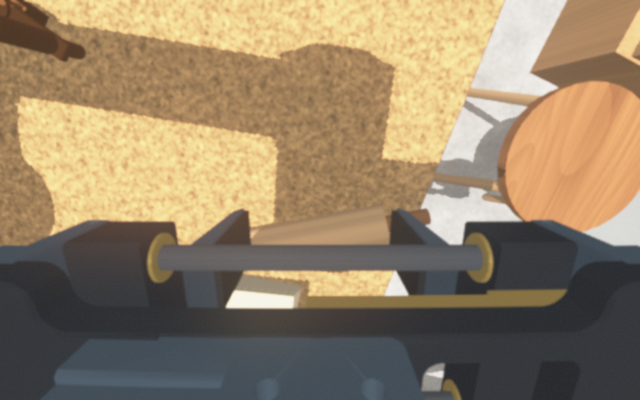

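```bash
python3 - <<'E'
import cv2
t=cv2.imread("pics/top0.png")
cv2.imwrite("pics/top_c1.png",cv2.resize(t[135:260,335:480],None,fx=5,fy=4.8,interpolation=cv2.INTER_CUBIC))
cv2.imwrite("pics/top_c2.png",cv2.resize(t[125:285,150:350],None,fx=4,fy=3.75,interpolation=cv2.INTER_CUBIC))
s=cv2.imread("pics/scene0.png")
cv2.imwrite("pics/scene_c1.png",cv2.resize(s[140:250,200:380],None,fx=4.4,fy=4.4,interpolation=cv2.INTER_CUBIC))
E
```

```text
(no output)
```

View pics/top_c1.png

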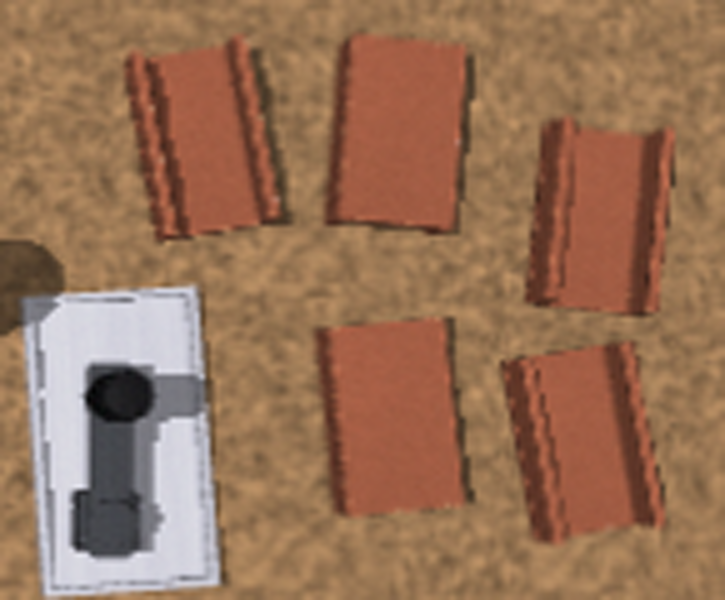

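View pics/top_c2.png

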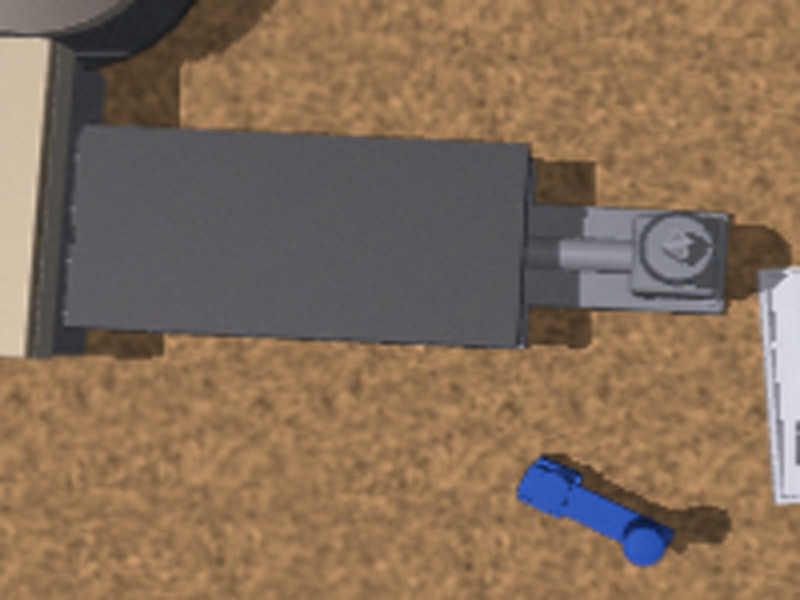

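View pics/scene_c1.png

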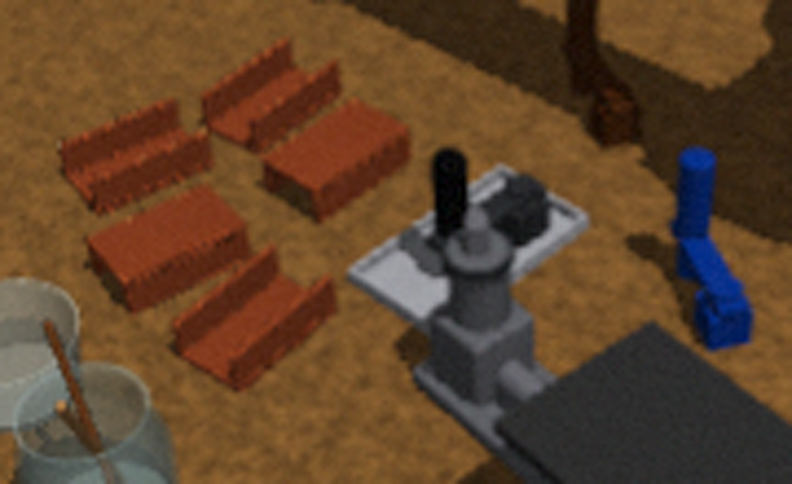

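```bash
cat > h.py <<'E'
from bench import ctrl
import numpy as np, cv2
def P(n): return ctrl.camera_params(n)
def pose(n):
    p=P(n)
    if 'pose' in p: return np.array(p['pose'])
    T=np.eye(4);T[:3,:3]=ctrl.current_eef_rot();T[:3,3]=ctrl.current_tool_pos()
    return T@np.array(p['T_tool_cam'])
def ray(n,uv,T=None):
    p=P(n);T=pose(n) if T is None else T
    K=np.array([[p['fx'],0,p['cx']],[0,p['fy'],p['cy']],[0,0,1.]])
    u=cv2.undistortPoints(np.array(uv,float).reshape(-1,1,2),K,np.array(p['D'])).reshape(-1,2)
    d=np.c_[u[:,0],-u[:,1],-np.ones(len(u))]@T[:3,:3].T
    return T[:3,3],d
def onz(n,uv,z,T=None):
    c,d=ray(n,uv,T); s=(z-c[2])/d[:,2]
    return c+d*s[:,None]
def proj(n,X,T=None):
    p=P(n);T=pose(n) if T is None else T
    K=np.array([[p['fx'],0,p['cx']],[0,p['fy'],p['cy']],[0,0,1.]])
    c=(np.array(X,float).reshape(-1,3)-T[:3,3])@T[:3,:3]; c=c*[1,-1,-1]
    return cv2.projectPoints(c.reshape(-1,1,3),np.zeros(3),np.zeros(3),K,np.array(p['D']))[0].reshape(-1,2)
def tri(obs):
    A=np.zeros((3,3));b=np.zeros(3)
    for n,uv,T in obs:
        c,d=ray(n,[uv],T);d=d[0]/np.linalg.norm(d[0]);M=np.eye(3)-np.outer(d,d);A+=M;b+=M@c
    return np.linalg.solve(A,b)
def R(yaw):  # tool pointing down; tool z at heading yaw (deg); jaws at yaw-90
    a=np.radians(yaw); z=np.array([np.cos(a),np.sin(a),0]); y=np.array([0,0,-1.]); x=np.cross(y,z)
    return np.c_[x,y,z]
E
python3 - <<'E'
from h import *
c1=lambda l:[(335+x/5-.4,135+y/4.8-.4) for x,y in l]
tiles={'A u':[(128,52),(240,38),(283,220),(163,240)],
'B d':[(347,35),(468,45),(455,232),(327,222)],
'C u':[(546,118),(674,130),(655,313),(528,302)],
'D d':[(318,327),(452,318),(468,502),(343,516)],
'E u':[(503,362),(632,342),(664,525),(548,542)]}
for k,l in tiles.items():
    w=onz('top',c1(l),.034)[:,:2]
    L=(w[0]+w[1]-w[2]-w[3])/2; W=(w[0]+w[3]-w[1]-w[2])/2
    print(k,w.mean(0).round(4),'len',np.linalg.norm(L).round(4),'wid',np.linalg.norm(W).round(4),'yaw',np.degrees(np.arctan2(L[1],L[0])).round(1))
c2=lambda l:[(150+x/4-.4,125+y/3.75-.4) for x,y in l]
sh=[(87,127),(529,145),(523,347),(65,326)]
for z in (.06,.08,.1,.12):
    w=onz('top',c2(sh),z)[:,:2]
    print(z,w.mean(0).round(4),np.linalg.norm(w[0]-w[1]).round(4),np.linalg.norm(w[3]-w[2]).round(4),np.linalg.norm(w[1]-w[2]).round(4),np.degrees(np.arctan2(*(w[0]+w[3]-w[1]-w[2])[::-1])).round(2))
print('spig',onz('top',c2([(685,243)]),.155).round(4))
print('bowl',onz('top',[(155,95)],.16).round(4), 'hearth', onz('top',[(62,133),(164,136),(159,220),(58,215)],.13).round(3))
print('crank hub top',onz('top',c1([(107,527)]),.043).round(4),'grip',onz('top',c1([(121,395)]),.109).round(4))
print('tray',onz('top',c1([(25,297),(198,288),(220,580),(46,593)]),.012).round(4))
E
```

```text
A u [ 0.6077 -0.2013] len 0.1003 wid 0.0603 yaw 12.0
B d [ 0.6126 -0.3025] len 0.1011 wid 0.065 yaw -4.9
C u [ 0.5712 -0.4085] len 0.0997 wid 0.0679 yaw -6.0
D d [ 0.4624 -0.3009] len 0.0987 wid 0.0672 yaw 6.5
E u [ 0.4497 -0.4009] len 0.0982 wid 0.0654 yaw 12.0
0.06 [0.5354 0.1711] 0.2711 0.2786 0.1317 88.56
0.08 [0.5337 0.1671] 0.2655 0.2729 0.1289 88.56
0.1 [0.532  0.1631] 0.2599 0.2671 0.1262 88.56
0.12 [0.5304 0.159 ] 0.2543 0.2614 0.1235 88.56
spig [[ 0.5278 -0.0593  0.155 ]]
bowl [[0.7309 0.3151 0.16  ]] hearth [[0.649 0.542 0.13 ]
 [0.645 0.3   0.13 ]
 [0.453 0.303 0.13 ]
 [0.459 0.54  0.13 ]]
crank hub top [[ 0.4024 -0.1535  0.043 ]] grip [[ 0.4696 -0.1505  0.109 ]]
tray [[ 0.5225 -0.1136  0.012 ]
 [ 0.5293 -0.2031  0.012 ]
 [ 0.3733 -0.2163  0.012 ]
 [ 0.3653 -0.1269  0.012 ]]
```

```bash
cat >> h.py <<'E'
SH=np.array([.5335,.1671]); LY=88.56
def lift(x,y):
    a=np.radians(LY); ey=np.array([np.cos(a),np.sin(a)]); ex=np.array([ey[1],-ey[0]])
    return SH+ex*x+ey*y
def log(s): print(f"t={ctrl.current_t():.1f}",s,np.round(ctrl.current_tool_pos(),4),'w%.3f'%ctrl.current_grip_width(),'F',np.round(ctrl.current_contact_force(),1))
def pick(xy,yaw,z=.006,op=.86):
    ctrl.command_gripper(op)
    ctrl.goto([*xy,.10],R(yaw)); 
    ctrl.move_l([*xy,z],vel=.12); ctrl.command_gripper(0.0); log('gripped')
    ctrl.move_l([*xy,.2],vel=.25); log('lifted')
def place(x,y,z,op=.78,dz=.02,N=4,via=.2):
    xy=lift(x,y)
    ctrl.goto([*xy,via],R(LY-90)); log('over')
    ctrl.move_l([*xy,z+dz],vel=.15)
    c=ctrl.move_l([*xy,z-.008],vel=.03,contact_N=N); log(f'contact {c}')
    p=ctrl.current_tool_pos()
    if c: ctrl.move_l([p[0],p[1],p[2]+.0005],vel=.02)
    ctrl.command_gripper(op); log('open')
    ctrl.move_l([p[0],p[1],.2],vel=.25)
E
python3 - <<'E'
from h import *
print(onz('top',[(350,95),(405,105)],.08).round(3))
pick([.6077,-.2013],12); log('')
cv2.imwrite('pics/w1.png',ctrl.read_camera('wrist'))
E
```

```text
[[ 0.768 -0.13   0.08 ]
 [ 0.747 -0.266  0.08 ]]
t=4.0 gripped [ 0.608  -0.2014  0.0066] w0.655 F [-1.1  1.2  6.8]
t=5.0 lifted [ 0.6069 -0.201   0.1986] w0.658 F [ 0.3 -0.7 -1.8]
t=5.0  [ 0.6069 -0.201   0.1986] w0.658 F [ 0.3 -0.7 -1.8]
```

View pics/w1.png

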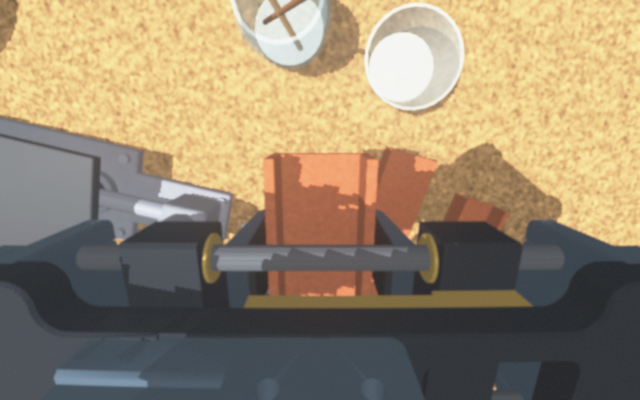

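Tile held squarely (trough at about (320,200)). Placing it at the hearth end.

```bash
python3 - <<'E'
from h import *
place(0,.085,.086)
log('up')
cv2.imwrite('pics/w2.png',ctrl.read_camera('wrist'))
cv2.imwrite('pics/top2.png',ctrl.read_camera('top'))
E
```

```text
t=6.7 over [0.5361 0.2513 0.1999] w0.659 F [ 0.  -0.1 -1.4]
t=8.0 contact True [0.5357 0.2521 0.094 ] w0.656 F [ 0.9  0.6 -0.2]
t=8.7 open [0.5358 0.2521 0.0946] w0.780 F [-0.2  0.3 -0.8]
t=9.2 up [0.5358 0.2521 0.2004] w0.781 F [-0.4 -0.3 -0.1]
```

View pics/w2.png

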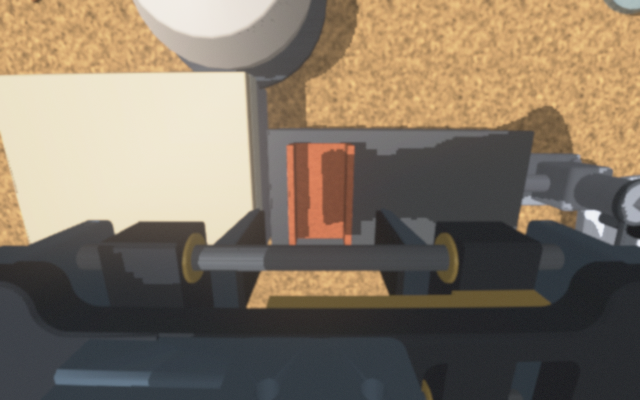

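View pics/top2.png

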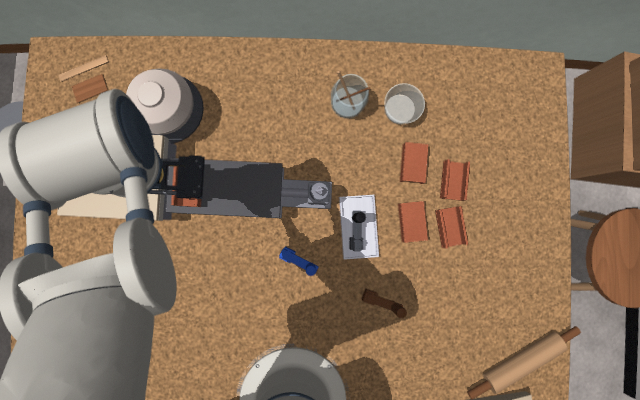

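```bash
python3 - <<'E'
from h import *
# touch shelf, then hearth
def touch(xy,ztop,zlim):
    ctrl.goto([*xy,ztop],R(LY-90))
    ctrl.sleep(.2)
    c=ctrl.move_l([*xy,zlim],vel=.03,contact_N=4); log(f'touch {c}')
    ctrl.move_l([*xy,ztop+.03],vel=.2)
xy=lift(0,.195+.06); touch(xy,.16,.09)
xy=lift(0,-.01); touch(xy,.12,.075)
E
```

```text
t=11.8 touch True [0.5399 0.4219 0.109 ] w0.780 F [-3.5 -1.3 10.8]
t=14.7 touch True [0.5331 0.1571 0.0886] w0.777 F [-3.   0.  14.2]
```

```bash
python3 - <<'E'
from h import *
pick([.5712,-.411],-6); place(0,0,.0945)
pick([.4497,-.403],12); place(0,-.085,.0945)
ctrl.goto([.45,-.3,.2],R(0)); log('')
cv2.imwrite('pics/top3.png',ctrl.read_camera('top'));cv2.imwrite('pics/scene3.png',ctrl.read_camera('scene'))
t=cv2.imread("pics/top3.png");cv2.imwrite("pics/top3c.png",cv2.resize(t[125:285,150:350],None,fx=4,fy=3.75,interpolation=cv2.INTER_CUBIC))
E
```

```text
t=18.9 gripped [ 0.5714 -0.4112  0.0066] w0.658 F [-1.7  0.8  6.8]
t=19.8 lifted [ 0.5705 -0.4105  0.1984] w0.657 F [-0.  -0.6 -2.4]
t=21.9 over [0.534  0.1664 0.2   ] w0.655 F [ 0.1 -0.3 -1.1]
t=23.3 contact True [0.5333 0.1671 0.0942] w0.658 F [ 1.   0.4 -0.2]
t=23.9 open [0.5333 0.1671 0.0947] w0.779 F [0.8 0.4 0. ]
t=28.3 gripped [ 0.4498 -0.4031  0.0065] w0.659 F [-1.3  1.3  6.6]
t=29.2 lifted [ 0.4491 -0.4024  0.1987] w0.657 F [-1.2 -0.4 -2. ]
t=31.0 over [0.5316 0.0814 0.1999] w0.658 F [-0.2 -0.4 -1.8]
t=32.4 contact True [0.5312 0.0821 0.0942] w0.656 F [-0.5 -0.5 -0.5]
t=33.0 open [0.5312 0.0821 0.0947] w0.784 F [ 0.4  0.4 -0.3]
t=35.1  [ 0.4504 -0.2991  0.1998] w0.781 F [ 0.1  0.7 -0.4]
```

View pics/top3.png

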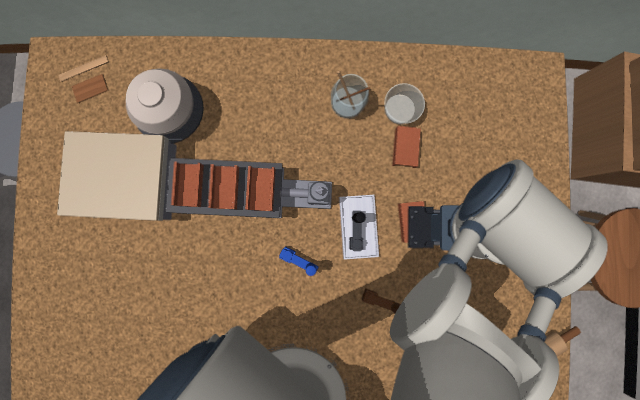

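View pics/top3c.png

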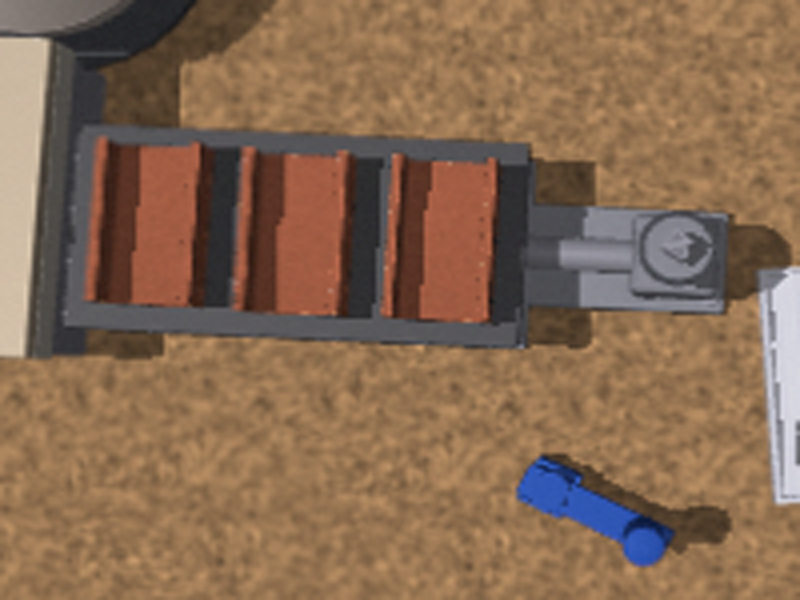

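View pics/scene3.png

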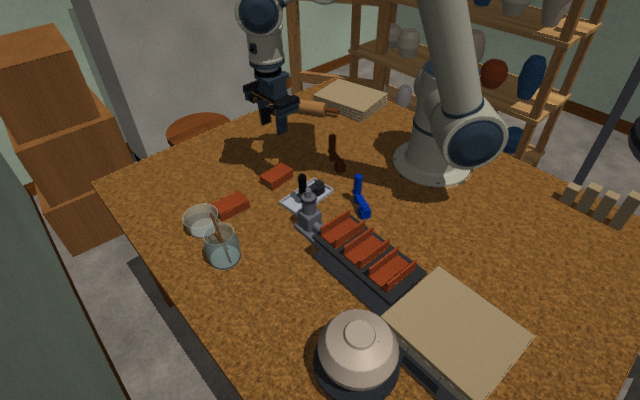

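```bash
python3 - <<'E'
import cv2
t=cv2.imread("pics/top3.png")
cv2.imwrite("pics/top3d.png",cv2.resize(t[75:175,370:450],None,fx=6,fy=6,interpolation=cv2.INTER_CUBIC))
E
```

```text
(no output)
```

View pics/top3d.png

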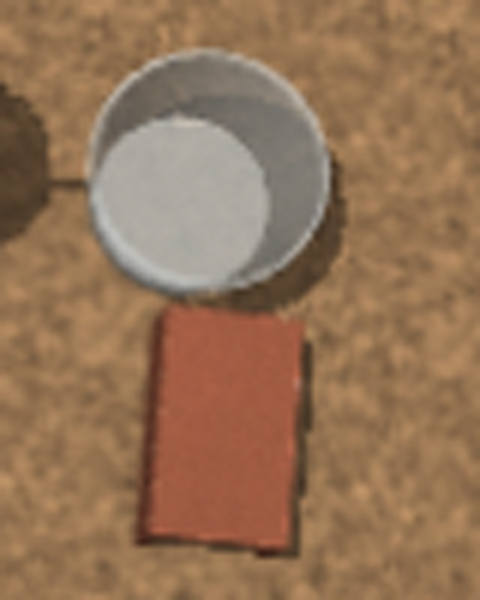

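Tile B was knocked to px (407,147), close to the tub. I'll fetch it from there, pulling it away from the tub before lifting.

```bash
python3 - <<'E'
from h import *
l=[(165,307),(303,322),(292,550),(146,541)]
w=onz('top',[(370+x/6-.4,75+y/6-.4) for x,y in l],.034)[:,:2]
L=(w[0]+w[1]-w[2]-w[3])/2; W=(w[0]+w[3]-w[1]-w[2])/2; c=w.mean(0)
yaw=np.degrees(np.arctan2(L[1],L[0])); print(c,np.linalg.norm(L),np.linalg.norm(W),yaw)
assert abs(yaw)<15
c=c-[0.006,.001]
ctrl.command_gripper(.86); ctrl.goto([*c,.10],R(yaw)); ctrl.move_l([*c,.006],vel=.12); ctrl.command_gripper(0.); log('grip')
ctrl.move_l([c[0],c[1],.011],vel=.05); ctrl.move_l([c[0]-.03,c[1],.03],vel=.1); ctrl.move_l([c[0]-.03,c[1],.2],vel=.25)
place(0,.0425,.1005)
log('')
pick([.4624,-.3025],6.5); place(0,-.0425,.1005)
ctrl.goto([.45,-.3,.2],R(0)); log('')
cv2.imwrite('pics/top4.png',ctrl.read_camera('top'));cv2.imwrite('pics/scene4.png',ctrl.read_camera('scene'))
t=cv2.imread("pics/top4.png");cv2.imwrite("pics/top4c.png",cv2.resize(t[125:285,150:350],None,fx=4,fy=3.75,interpolation=cv2.INTER_CUBIC))
t=cv2.imread("pics/scene4.png");cv2.imwrite("pics/scene4c.png",cv2.resize(t[150:310,260:440],None,fx=4,fy=3.75,interpolation=cv2.INTER_CUBIC))
E
```

```text
[ 0.65387883 -0.28399398] 0.10032820319558669 0.06176274760192401 -3.7006036952629855
t=37.8 grip [ 0.6482 -0.285   0.0066] w0.655 F [-1.2  1.6  6.7]
t=41.2 over [0.5351 0.2088 0.1999] w0.656 F [-0.1  0.4 -0.9]
t=42.5 contact True [0.5344 0.2096 0.1002] w0.654 F [ 1.1 -0.6  1.1]
t=43.2 open [0.5345 0.2096 0.1008] w0.780 F [-0.5  0.5  0. ]
t=43.7  [0.5345 0.2096 0.2005] w0.777 F [-0.4 -0.  -0.1]
t=47.3 gripped [ 0.4625 -0.3026  0.0065] w0.655 F [-0.2  1.2  7.1]
t=48.2 lifted [ 0.4618 -0.3021  0.1988] w0.655 F [ 0.1 -0.7 -2. ]
t=49.8 over [0.5327 0.1238 0.1998] w0.654 F [-0.5  0.  -1. ]
t=51.2 contact True [0.5322 0.1246 0.1002] w0.655 F [0.7 0.1 0.6]
t=51.8 open [0.5323 0.1246 0.1007] w0.779 F [-0.   0.3 -0.2]
t=54.0  [ 0.4504 -0.2992  0.1999] w0.779 F [ 0.  -0.4  0.3]
```

View pics/top4.png

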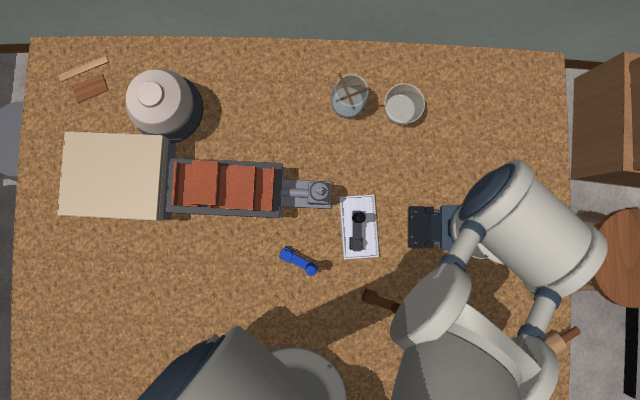

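View pics/top4c.png

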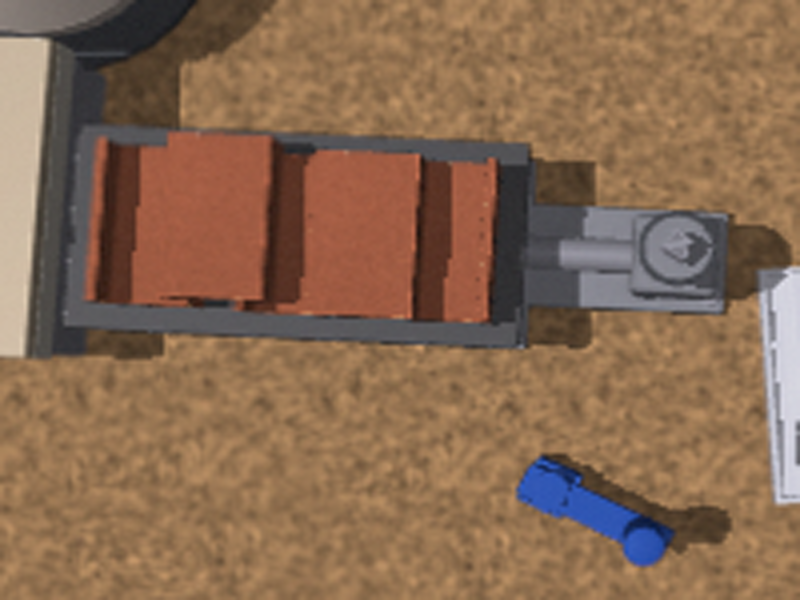

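View pics/scene4c.png

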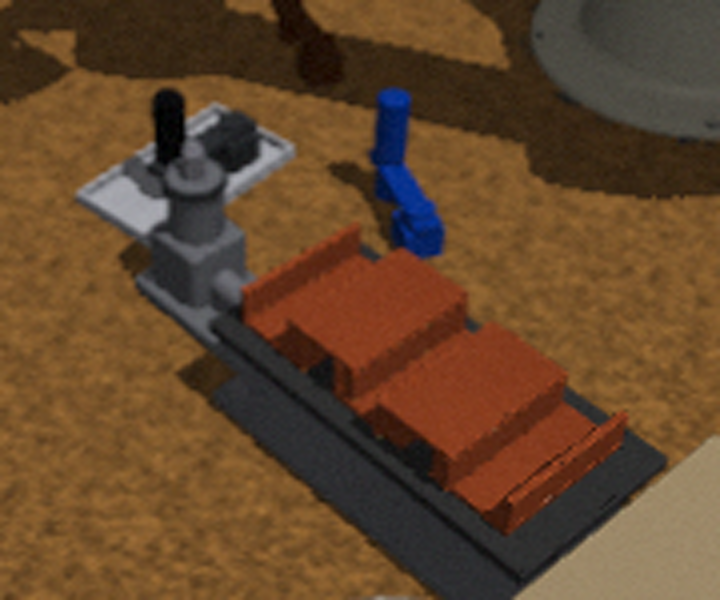

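```bash
python3 - <<'E'
from h import *
for k,(p) in {'crank':[.37,-.153,.16],'spig':[.455,-.058,.22]}.items():
    ctrl.goto(p,R(0)); ctrl.sleep(.2)
    T=pose('wrist'); np.save(f'T_{k}.npy',T); im=ctrl.read_camera('wrist'); cv2.imwrite(f'pics/w_{k}.png',im)
    uv=proj('wrist',[[.4024,-.1535,.043],[.4696,-.1505,.109],[.528,-.0593,.155]],T).round(0); print(k,uv.tolist()); log('')
E
```

```text
crank [[319.0, 163.0], [315.0, 85.0], [147.0, -37.0]]
t=55.1  [ 0.3706 -0.1537  0.1601] w0.782 F [-0.  -0.5 -0.3]
spig [[391.0, 220.0], [409.0, 179.0], [320.0, 120.0]]
t=55.9  [ 0.4544 -0.0587  0.2196] w0.781 F [ 0.6  0.5 -0.2]
```

View pics/w_crank.png

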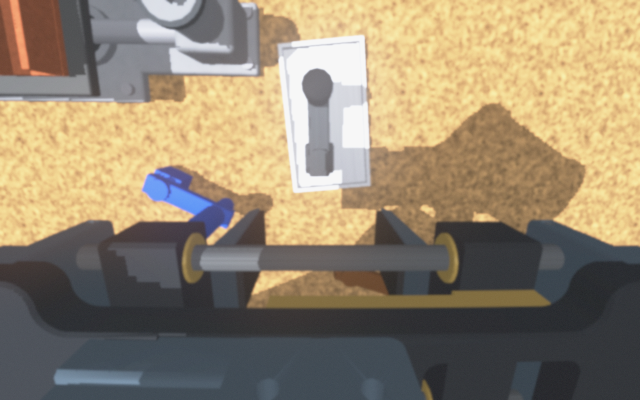

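View pics/w_spig.png

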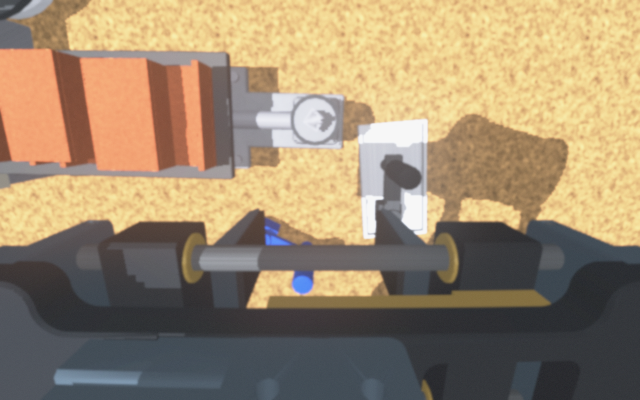

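```bash
python3 - <<'E'
from h import *
p=[.455,-.058,.14]
ctrl.move_l(p,vel=.15); ctrl.sleep(.2)
T=pose('wrist'); np.save('T_s2.npy',T); im=ctrl.read_camera('wrist'); cv2.imwrite('pics/w_s2.png',im)
uv=proj('wrist',[.528,-.0593,.155],T)[0]; print(uv); log('')
u,v=uv.round().astype(int); v=max(v,50)
print(u-60,v-50)
cv2.imwrite('pics/w_s2c.png',cv2.resize(im[v-50:v+50,u-60:u+60],None,fx=6,fy=6,interpolation=cv2.INTER_CUBIC))
im=cv2.imread('pics/w_crank.png'); cv2.imwrite('pics/w_crc.png',cv2.resize(im[30:200,260:380],None,fx=5,fy=3.5,interpolation=cv2.INTER_CUBIC))
cv2.imwrite('pics/w_crc.png',cv2.resize(im[50:200,260:400],None,fx=4,fy=4,interpolation=cv2.INTER_CUBIC))
E
```

```text
[320.71608521 119.93329589]
t=56.9  [ 0.4554 -0.0581  0.1407] w0.780 F [-0.4  0.1 -0.4]
261 70
```

View pics/w_s2c.png

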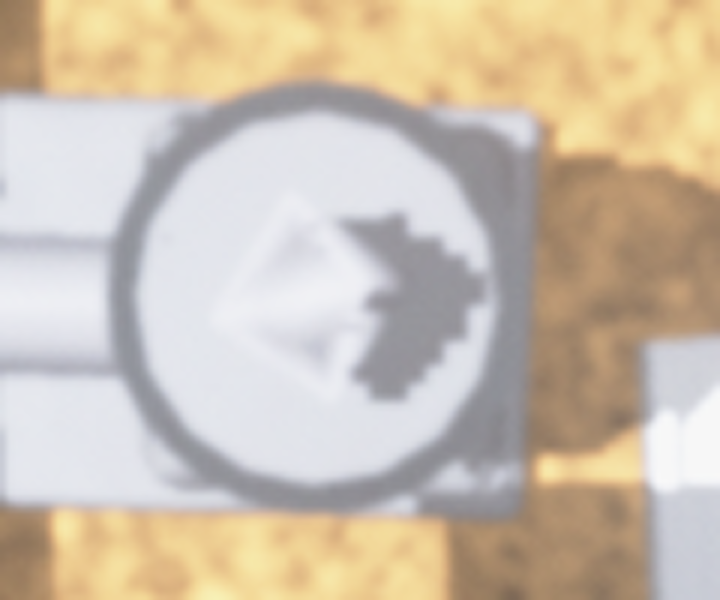

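View pics/w_crc.png

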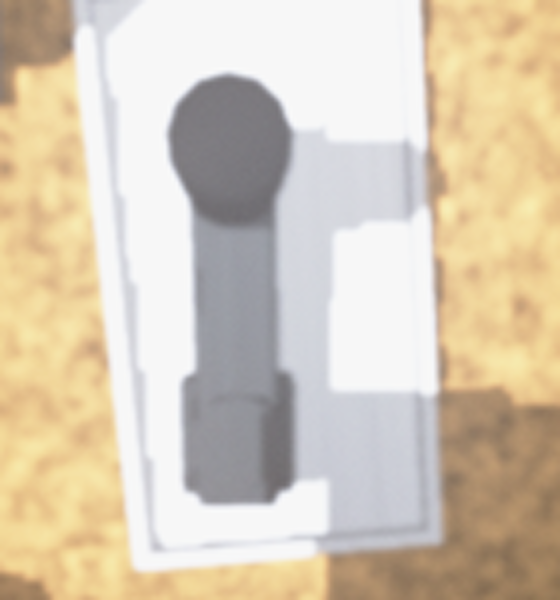

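```bash
python3 - <<'E'
import cv2,numpy as np
im=cv2.imread('pics/w_s2.png')[85:155,280:350].astype(float)
g=cv2.resize(im,None,fx=8,fy=8,interpolation=cv2.INTER_CUBIC)
g=np.clip((g-170)*255/75,0,255)
cv2.imwrite('pics/w_s2d.png',g.astype(np.uint8))
E
```

View pics/w_s2d.png

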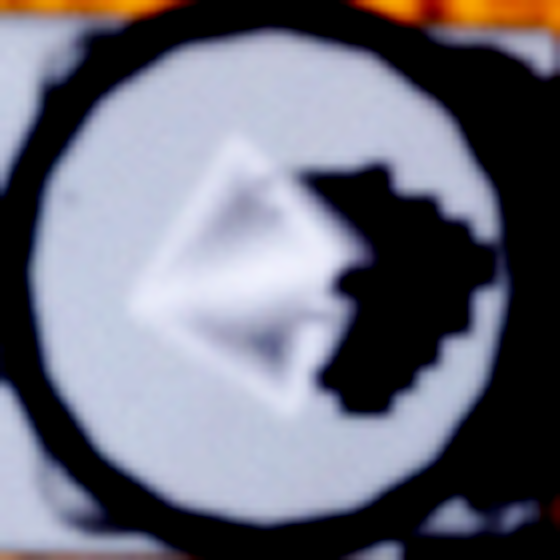

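```bash
python3 - <<'E'
from h import *
T=np.load('T_s2.npy')
pts=[(280+x/8-.4,85+y/8-.4) for x,y in [(237,140),(133,303),(290,408),(372,255)]]
w=onz('wrist',pts,.147,T)[:,:2]; print(w.round(4).tolist(), 'ctr',((w[0]+w[2])/2).round(4))
for a,b in((0,2),(1,0),(1,2)):
    d=w[a]-w[b];print(np.linalg.norm(d).round(4),np.degrees(np.arctan2(d[1],d[0])).round(1))
print('neck',onz('wrist',[(280+270/8-.4,85+283/8-.4)],.125,T).round(4), onz('wrist',[(280+505/8,120),(280+32/8,120)],.125,T).round(4)[:,1])
T=np.load('T_crank.npy')
f=lambda l:[(260+x/4-.4,50+y/4-.4) for x,y in l]
print('hub L R @.033',onz('wrist',f([(184,430),(295,430)]),.033,T).round(4).tolist())
print('hub near edge @.033/.043',onz('wrist',f([(240,503)]),.033,T).round(4),onz('wrist',f([(235,503)]),.043,T).round(4))
print('arm L R',onz('wrist',f([(193,240),(276,240),(193,360),(276,360)]),.043,T).round(4).tolist())
print('handle top',onz('wrist',f([(230,134)]),.109,T).round(4))
print('tray',onz('wrist',f([(138,570),(440,545),(75,20),(420,0)]),.012,T).round(4).tolist())
E
```

```text
[[0.5379, -0.0529], [0.5267, -0.0453], [0.5194, -0.0565], [0.53, -0.0624]] ctr [ 0.5286 -0.0547]
0.0188 11.2
0.0134 145.9
0.0134 56.7
neck [[ 0.5285 -0.0546  0.125 ]] [-0.0739 -0.0356]
hub L R @.033 [[0.4074, -0.1393, 0.033], [0.4074, -0.1689, 0.033]]
hub near edge @.033/.043 [[ 0.3877 -0.1542  0.033 ]] [[ 0.3895 -0.1529  0.043 ]]
arm L R [[0.4555, -0.1426, 0.043], [0.4555, -0.1631, 0.043], [0.4262, -0.1423, 0.043], [0.4262, -0.1634, 0.043]]
handle top [[ 0.4711 -0.1524  0.109 ]]
tray [[0.3641, -0.1242, 0.012], [0.3715, -0.2127, 0.012], [0.5128, -0.1109, 0.012], [0.5177, -0.2014, 0.012]]
```

```bash
python3 - <<'E'
from h import *
ctrl.move_l([.455,-.058,.2],vel=.2)
for k,h in (('p',80),('m',-80)):
    d=np.array([np.cos(np.radians(h)),np.sin(np.radians(h))])
    q=np.array([.528,-.057])-.075*d
    ctrl.goto([*q,.16],R(h)); ctrl.sleep(.2)
    T=pose('wrist'); np.save(f'T_s{k}.npy',T); im=ctrl.read_camera('wrist'); cv2.imwrite(f'pics/w_s{k}.png',im)
    u,v=proj('wrist',[.528,-.057,.145],T)[0].round().astype(int); print(k,u-35,v-35); log('')
    g=cv2.resize(im[v-35:v+35,u-35:u+35].astype(float),None,fx=8,fy=8,interpolation=cv2.INTER_CUBIC)
    cv2.imwrite(f'pics/w_s{k}c.png',np.clip((g-150)*255/105,0,255).astype(np.uint8))
    ctrl.move_l([*q,.2],vel=.2)
E
```

```text
p 283 80
t=59.0  [ 0.515  -0.1307  0.1601] w0.784 F [0.1 0.1 0. ]
m 286 82
t=62.3  [0.515  0.0168 0.16  ] w0.780 F [-0.7 -0.3  0.2]
```

View pics/w_spc.png

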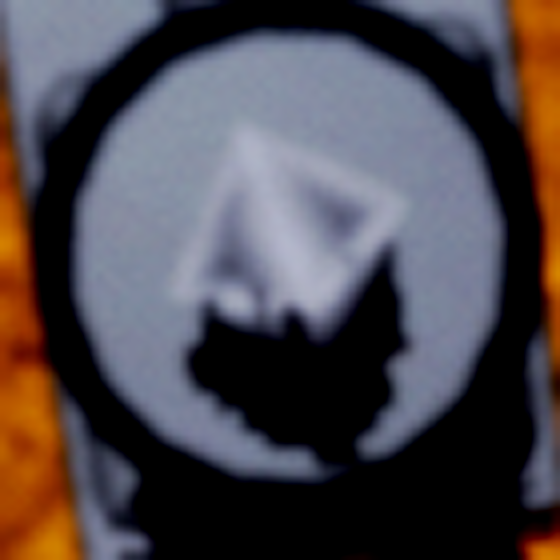

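View pics/w_smc.png

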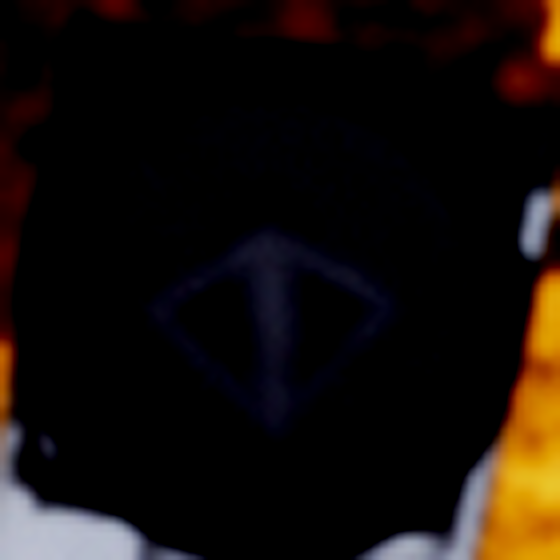

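```bash
python3 - <<'E'
from h import *
T=np.load('T_sp.npy'); f=lambda l:[(283+x/8-.4,80+y/8-.4) for x,y in l]
w=onz('wrist',f([(243,122),(180,293),(325,335),(408,205)]),.147,T)[:,:2]; print('p LR',((w[1]+w[3])/2).round(4),'TB',((w[0]+w[2])/2).round(4),[np.degrees(np.arctan2(*(w[a]-w[b])[::-1])).round(1) for a,b in((0,1),(0,3))])
print('neck',onz('wrist',f([(288,252)]),.125,T).round(4))
T=np.load('T_sm.npy'); f=lambda l:[(286+x/8-.4,82+y/8-.4) for x,y in l]
w=onz('wrist',f([(270,230),(157,310),(275,435),(390,303)]),.147,T)[:,:2]; print('m LR',((w[1]+w[3])/2).round(4),'TB',((w[0]+w[2])/2).round(4),[np.degrees(np.arctan2(*(w[a]-w[b])[::-1])).round(1) for a,b in((0,1),(0,3),(2,1))])
c2=lambda l:[(150+x/4-.4,125+y/3.75-.4) for x,y in l]
print('top neck',onz('top',c2([(677,247)]),.125).round(4))
E
```

```text
p LR [ 0.529  -0.0547] TB [ 0.5285 -0.0531] [np.float64(58.5), np.float64(144.4)]
neck [[ 0.5286 -0.0539  0.125 ]]
m LR [ 0.5284 -0.0548] TB [ 0.5281 -0.0527] [np.float64(-135.8), np.float64(-20.3), np.float64(143.9)]
top neck [[ 0.5278 -0.056   0.125 ]]
```

```bash
python3 - <<'E'
from h import *
ctrl.goto([.404,-.1535,.2],R(1.5)); ctrl.command_gripper(.45)
ctrl.move_l([.404,-.1535,.06],vel=.2); ctrl.move_l([.404,-.1535,.016],vel=.06,contact_N=15); log('down')
ctrl.command_gripper(0.); log('grip')
ctrl.move_l([.404,-.1535,.2],vel=.2); ctrl.sleep(.2); log('up')
T=pose('wrist'); np.save('T_h.npy',T)
cv2.imwrite('pics/w_h.png',ctrl.read_camera('wrist'))
E
```

```text
t=66.7 down [ 0.4041 -0.1535  0.0162] w0.455 F [-0.3 -0.5 -0.5]
t=67.0 grip [ 0.4042 -0.1536  0.0163] w0.339 F [-0.1 -0.1  6.7]
t=68.2 up [ 0.4036 -0.1533  0.1992] w0.335 F [-0.7 -0.  -4. ]
```

View pics/w_h.png

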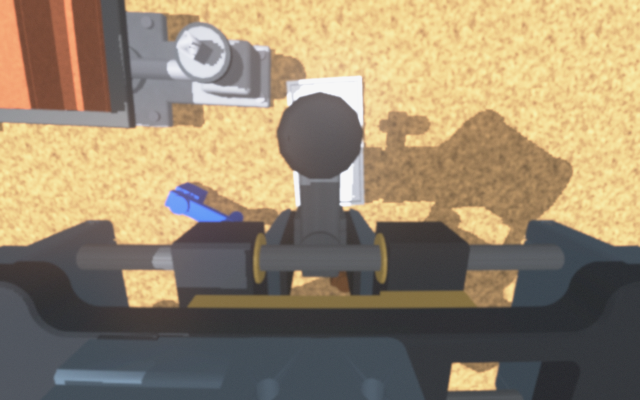

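```bash
python3 - <<'E'
from h import *
T=np.load('T_h.npy'); Rm=ctrl.current_eef_rot(); tp=np.array(ctrl.current_tool_pos())
for z in (.292,.286):
    for uv in ([320,136],[277,136],[363,136],[320,94],[320,178]):
        w=onz('wrist',[uv],z,T)[0]; print(z,uv,(Rm.T@(w-tp)).round(4))
E
```

```text
0.292 [320, 136] [ 0.0007 -0.0927  0.0669]
0.292 [277, 136] [-0.0111 -0.0927  0.0669]
0.292 [363, 136] [ 0.0124 -0.0927  0.0669]
0.292 [320, 94] [ 0.0007 -0.0927  0.0778]
0.292 [320, 178] [ 0.0007 -0.0927  0.0553]
0.286 [320, 136] [ 0.0007 -0.0867  0.0667]
0.286 [277, 136] [-0.012  -0.0867  0.0667]
0.286 [363, 136] [ 0.0133 -0.0867  0.0667]
0.286 [320, 94] [ 0.0007 -0.0867  0.0784]
0.286 [320, 178] [ 0.0007 -0.0867  0.0541]
```

```bash
python3 - <<'E'
from h import *
h=-33.5; d=np.array([np.cos(np.radians(h)),np.sin(np.radians(h))])
q=np.array([.5286,-.0546])-.0015*d
ctrl.goto([*q,.21],R(h)); ctrl.move_l([*q,.175],vel=.1); ctrl.sleep(.2); log('above')
T=pose('wrist'); np.save('T_f.npy',T); cv2.imwrite('pics/w_f.png',ctrl.read_camera('wrist'));cv2.imwrite('pics/sc_f.png',ctrl.read_camera('scene'))
c=ctrl.move_l([*q,.139],vel=.03,contact_N=10); log(f'{c}')
E
```

```text
t=69.9 above [ 0.5277 -0.054   0.1756] w0.336 F [-0.5 -0.5 -3.2]
t=71.3 False [ 0.5275 -0.0538  0.1392] w0.341 F [-1.  -0.1 -2.4]
```

```bash
python3 - <<'E'
from h import *
im=ctrl.read_camera('scene'); cv2.imwrite('pics/sc_g.png',im)
cv2.imwrite('pics/sc_gc.png',cv2.resize(im[140:260,250:400],None,fx=5,fy=5,interpolation=cv2.INTER_CUBIC))
E
```

```text
(no output)
```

View pics/sc_gc.png

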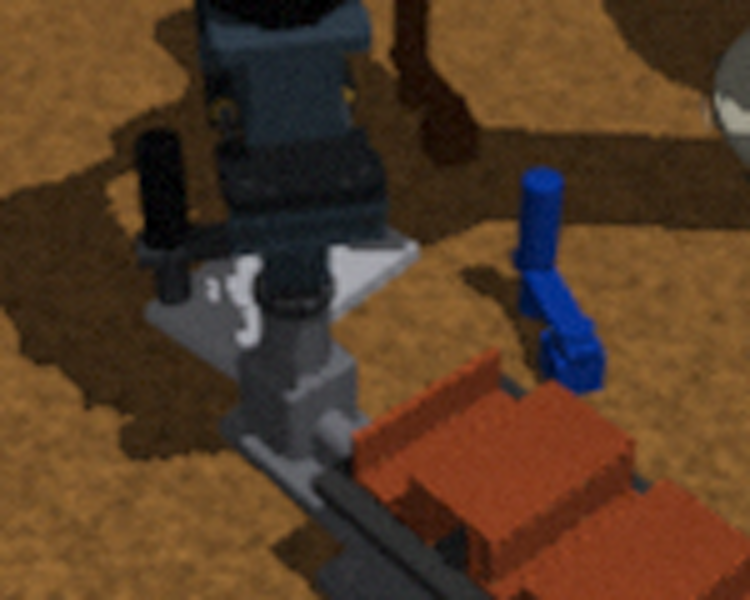

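```bash
python3 - <<'E'
from h import *
p=ctrl.current_tool_pos()
ctrl.command_gripper(.5); ctrl.move_l([p[0],p[1],.26],vel=.2); 
h=np.radians(-33.5); C=np.array([.5286,-.0546]); q=C+.065*np.array([np.cos(h),np.sin(h)])
ctrl.goto([*q,.262],R(-10)); ctrl.sleep(.1); log('over')
T=pose('wrist'); cv2.imwrite('pics/w_k.png',ctrl.read_camera('wrist')); print(proj('wrist',[*q,.231],T))
im=ctrl.read_camera('scene'); cv2.imwrite('pics/sc_k.png',im[100:280,230:430].repeat(3,0).repeat(3,1))
E
```

```text
t=73.2 over [ 0.5818 -0.0899  0.2612] w0.497 F [0.1 0.1 0.2]
[[319.7027928  218.35915737]]
```

View pics/sc_k.png

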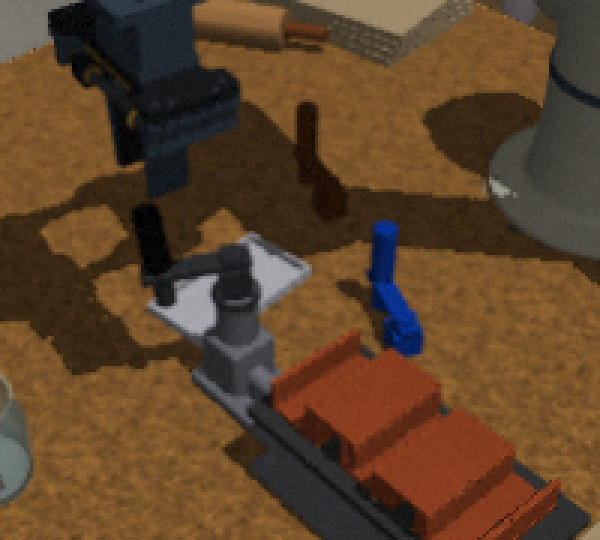

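View pics/w_k.png

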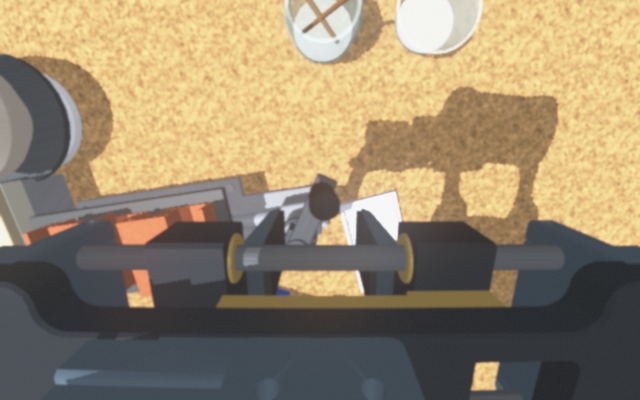

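```bash
python3 - <<'E'
from h import *
C=np.array([.5286,-.0546])
def pt(deg,r): a=np.radians(deg); return C+r*np.array([np.cos(a),np.sin(a)])
q=pt(-33.5,.071)
ctrl.move_l([*q,.262],vel=.1)
c=ctrl.move_l([*q,.188],vel=.1,contact_N=8); log(f'down {c}')
ctrl.command_gripper(0.); log('grip')
ctrl.move_l([*pt(-33.5,.067),.188],vel=.05); log('in')
for a in np.arange(-48.5,-94,-15):
    ctrl.move_l([*pt(a,.066),.188],vel=.12); log(a)
cv2.imwrite('pics/w_l.png',ctrl.read_camera('wrist'))
im=ctrl.read_camera('scene'); cv2.imwrite('pics/sc_l.png',im[100:280,230:430].repeat(3,0).repeat(3,1))
E
```

```text
t=74.5 down False [ 0.5882 -0.0939  0.1886] w0.497 F [ 0.5  0.  -0.3]
t=74.9 grip [ 0.5882 -0.0937  0.1883] w0.271 F [1.9 2.2 3.1]
t=75.2 in [ 0.5865 -0.0922  0.1894] w0.268 F [ 7.1 -2.1  7.7]
t=75.5 -48.5 [ 0.5744 -0.1052  0.1899] w0.268 F [ 5.9 -4.2 13.9]
t=75.7 -63.5 [ 0.5599 -0.1148  0.19  ] w0.266 F [ 4.9 -4.1 17.5]
t=76.0 -78.5 [ 0.5433 -0.1204  0.19  ] w0.277 F [ 2.3 -5.  20.5]
t=76.3 -93.5 [ 0.5261 -0.1216  0.1901] w0.273 F [ 0.3 -5.8 22.4]
```

View pics/sc_l.png

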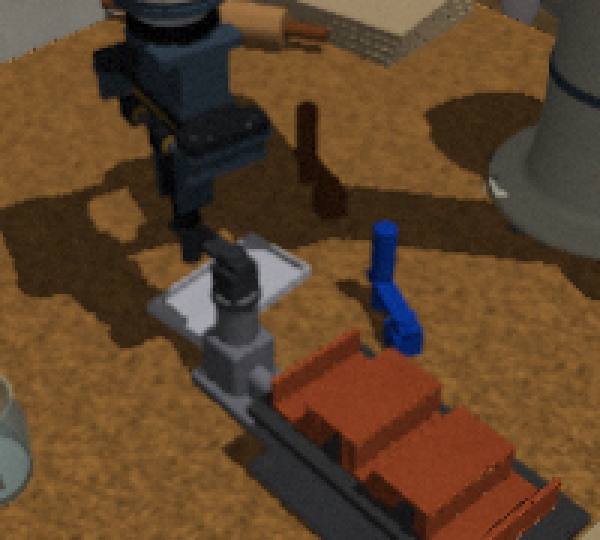

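View pics/w_l.png

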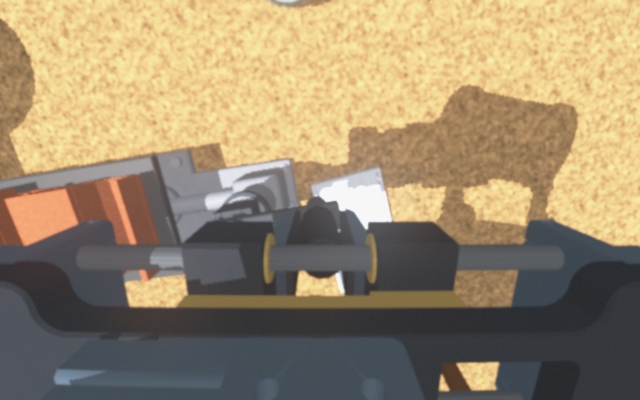

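```bash
cat >> h.py <<'E'
C=np.array([.5286,-.0546])
def pt(deg,r=.0655): a=np.radians(deg); return C+r*np.array([np.cos(a),np.sin(a)])
def wind(a0,a1,z,vel=.15,step=15):
    n=max(1,int(np.ceil(abs(a1-a0)/step)))
    for i,a in enumerate(np.linspace(a0,a1,n+1)[1:]):
        F=ctrl.current_contact_force(); z+=float(np.clip(.00006*(F[2]-2),-.001,.001))
        ctrl.move_l([*pt(a),z],vel=vel)
        if i%4==3: log('%.0f z%.4f'%(a,z))
        if np.linalg.norm(F)>45: log('STOP');break
    return a,z
E
python3 - <<'E'
from h import *
print(wind(-93.5,-393.5,.188))
cv2.imwrite('pics/sc_m.png',ctrl.read_camera('scene'))
E
```

```text
t=77.5 -154 z0.1915 [ 0.4682 -0.0839  0.1915] w0.270 F [-10.5  -6.    7.5]
t=78.6 -214 z0.1921 [ 0.4725 -0.0174  0.1917] w0.269 F [-5.7  5.2  2.3]
t=79.6 -274 z0.1918 [0.5325 0.0106 0.1917] w0.266 F [ 0.5  3.3 -1. ]
t=80.7 -334 z0.1912 [ 0.5875 -0.0258  0.1914] w0.267 F [ 5.1  1.5 -2.5]
t=81.8 -394 z0.1902 [ 0.5829 -0.0906  0.1903] w0.266 F [ 1.5 -3.1  1.7]
(np.float64(-393.5), 0.19023975161462822)
```

View pics/sc_m.png

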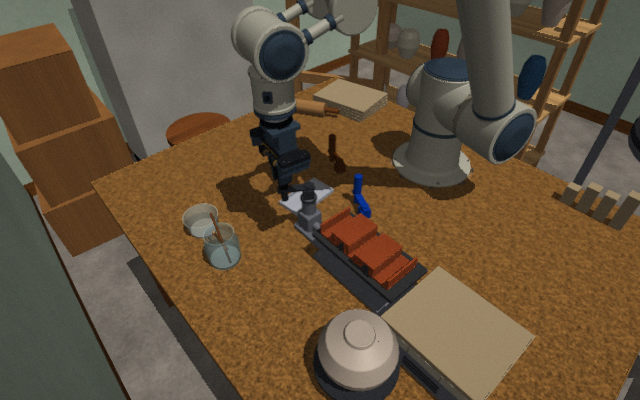

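Winding works: one turn is done and the tiles haven't moved. Doing the rest.

```bash
python3 - <<'E'
from h import *
print(wind(-393.5,-771,.1902)); log('')
p=ctrl.current_tool_pos()
ctrl.command_gripper(.5); ctrl.move_l([p[0],p[1],.29],vel=.2)
# touch shelf free corner? touch hearth side strip of shelf near -y edge
cv2.imwrite('pics/top_n.png',ctrl.read_camera('top'));im=ctrl.read_camera('scene');cv2.imwrite('pics/sc_n.png',cv2.resize(im[150:390,260:540],None,fx=2.8,fy=2.5))
E
```

```text
t=82.8 -452 z0.1905 [ 0.5267 -0.1196  0.1905] w0.268 F [-0.2  0.4  4.5]
t=83.9 -510 z0.1912 [ 0.4709 -0.0876  0.1908] w0.269 F [-8.1 -5.4  5.5]
t=84.9 -568 z0.1915 [ 0.4699 -0.0233  0.1909] w0.272 F [-6.1  3.3  2.4]
t=85.9 -626 z0.1913 [0.524  0.0106 0.191 ] w0.267 F [ 1.4  2.6 -2.3]
t=87.0 -684 z0.1905 [ 0.5822 -0.0162  0.1908] w0.268 F [ 5.3  3.4 -1.3]
t=88.0 -742 z0.1898 [ 0.5891 -0.0791  0.1899] w0.269 F [ 2.3 -3.1  0.7]
(np.float64(-771.0), 0.1896637126275181)
t=88.5  [ 0.5696 -0.1054  0.1898] w0.271 F [ 1.3 -3.4  3.6]
```

View pics/top_n.png

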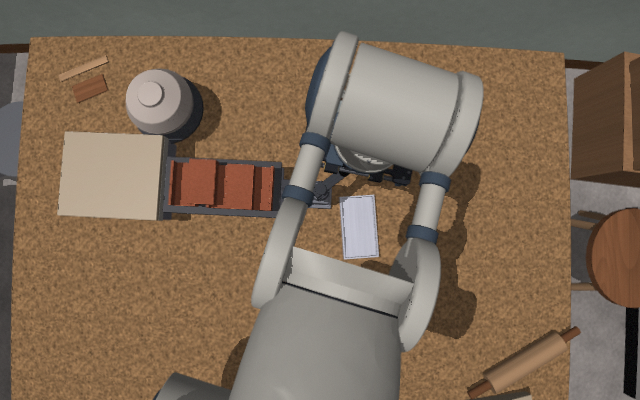

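View pics/sc_n.png

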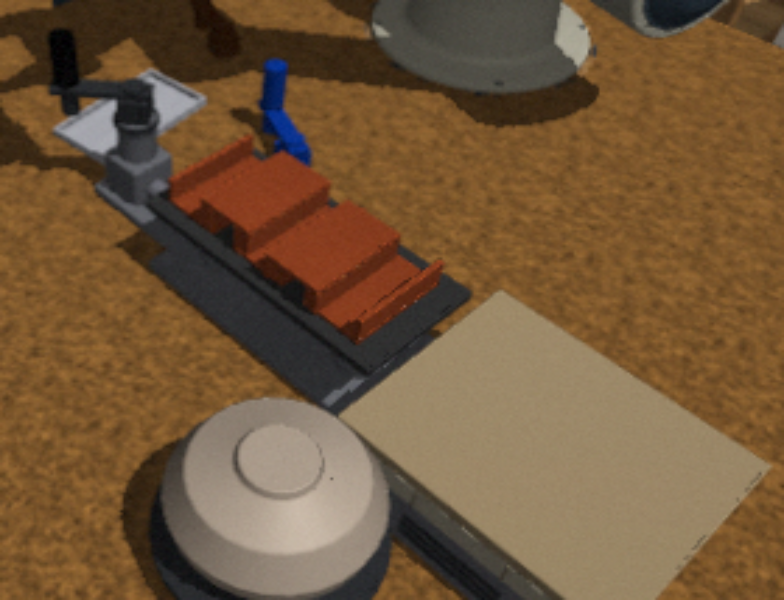

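```bash
python3 - <<'E'
from h import *
ctrl.command_gripper(0.)
xy=lift(0,-.0425)
ctrl.goto([*xy,.19],R(LY-90)); ctrl.move_l([*xy,.165],vel=.1); ctrl.sleep(.2)
c=ctrl.move_l([*xy,.138],vel=.015,contact_N=4); log(f'touch {c}')
ctrl.move_l([*xy,.2],vel=.2)
E
```

```text
t=93.3 touch True [0.5325 0.1246 0.1489] w0.007 F [-2.7  0.2 11. ]
```

```bash
python3 - <<'E'
from h import *
ctrl.command_gripper(.45)
h=-51; d=np.array([np.cos(np.radians(h)),np.sin(np.radians(h))])
q=C-.0015*d
ctrl.goto([*q,.26],R(h)); ctrl.sleep(.2); log('')
T=pose('wrist'); im=ctrl.read_camera('wrist'); cv2.imwrite('pics/w_q.png',im)
X=[[*(C),.165],[*(C+.065*d),.165],[*(C+.065*d),.231]]
print(proj('wrist',X,T).round(0).tolist())
E
```

```text
t=95.4  [ 0.5276 -0.0523  0.2596] w0.450 F [ 0.2 -0.  -1.2]
[[321.0, 196.0], [321.0, 128.0], [321.0, 129.0]]
```

View pics/w_q.png

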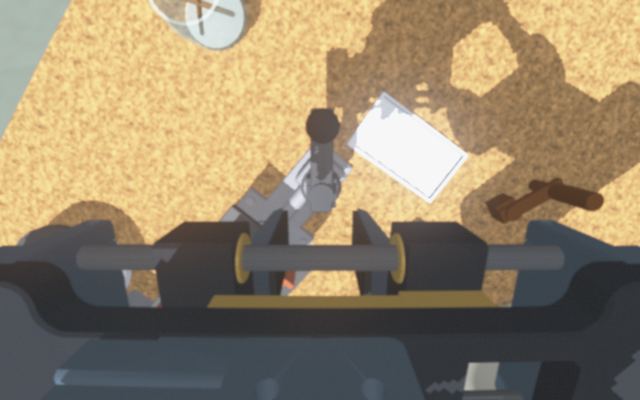

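```bash
python3 - <<'E'
from h import *
q=ctrl.current_tool_pos()[:2]
c=ctrl.move_l([*q,.14],vel=.1,contact_N=8); log(f'down {c}')
assert not c
ctrl.command_gripper(0.); log('grip')
c=ctrl.move_l([*q,.19],vel=.05,contact_N=25); log(f'up {c}')
if not c:
    ctrl.move_l([*q,.22],vel=.1); log('clear')
im=ctrl.read_camera('scene'); cv2.imwrite('pics/sc_r.png',cv2.resize(im[100:340,220:500],None,fx=2.8,fy=2.5))
E
```

```text
t=96.8 down False [ 0.528  -0.0525  0.1405] w0.452 F [-1.  -0.1 -0.2]
t=97.2 grip [ 0.5274 -0.0529  0.1405] w0.340 F [-4.2 -3.9  5.1]
t=98.3 up False [ 0.5275 -0.0524  0.1897] w0.336 F [-0.1  0.2 -2.3]
t=98.8 clear [ 0.5276 -0.0524  0.2198] w0.336 F [ 1.1 -0.3 -3.2]
```

View pics/sc_r.png

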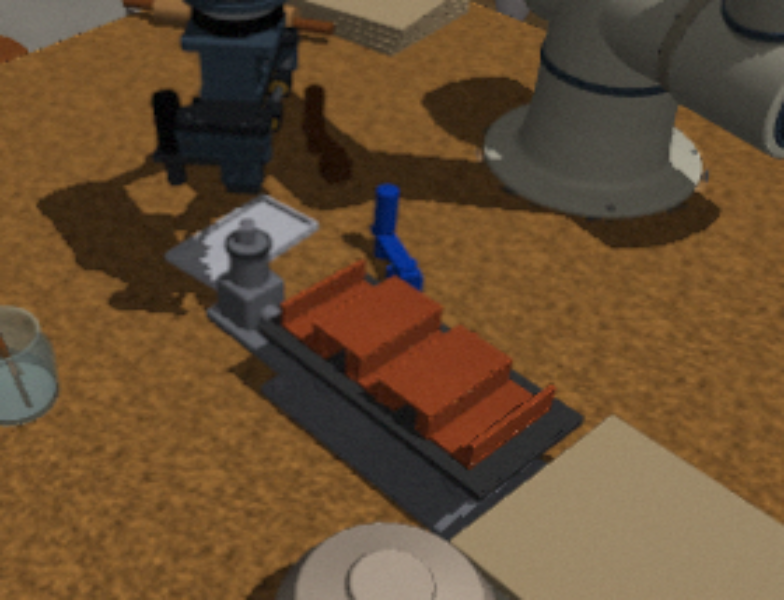

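```bash
python3 - <<'E'
from h import *
q=[.409,-.162]
ctrl.goto([*q,.2],R(4)); ctrl.move_l([*q,.04],vel=.2)
c=ctrl.move_l([*q,.014],vel=.03,contact_N=4); log(f'down {c}')
ctrl.command_gripper(.45); log('open')
ctrl.move_l([*q,.2],vel=.15)
ctrl.goto([.42,-.36,.25],R(0)); ctrl.sleep(.3); log('away')
im=ctrl.read_camera('top'); cv2.imwrite('pics/top_z.png',im)
cv2.imwrite('pics/top_zc.png',cv2.resize(im[125:275,150:390],None,fx=3.3,fy=3.3,interpolation=cv2.INTER_CUBIC))
im=ctrl.read_camera('scene'); cv2.imwrite('pics/sc_z.png',cv2.resize(im[150:330,190:460],None,fx=2.9,fy=2.9,interpolation=cv2.INTER_CUBIC))
E
```

```text
t=101.6 down True [ 0.4088 -0.162   0.0183] w0.335 F [ 1.   0.2 -0.5]
t=102.0 open [ 0.4086 -0.1618  0.0186] w0.449 F [ 1.   0.5 -0.4]
t=104.5 away [ 0.4202 -0.3592  0.25  ] w0.449 F [ 0.  -0.1  0.2]
```

View pics/top_zc.png

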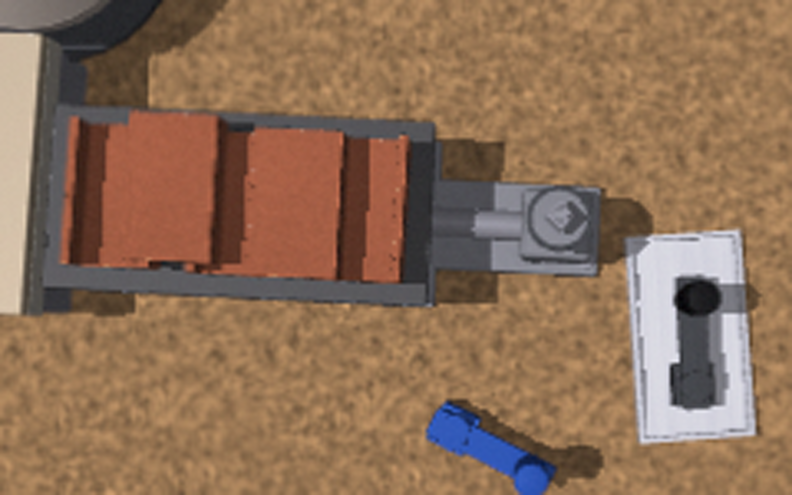

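View pics/sc_z.png

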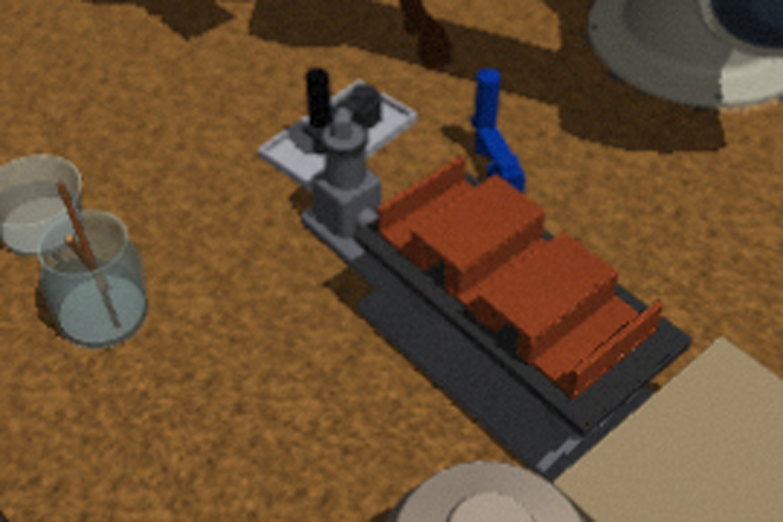

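View pics/top_z.png

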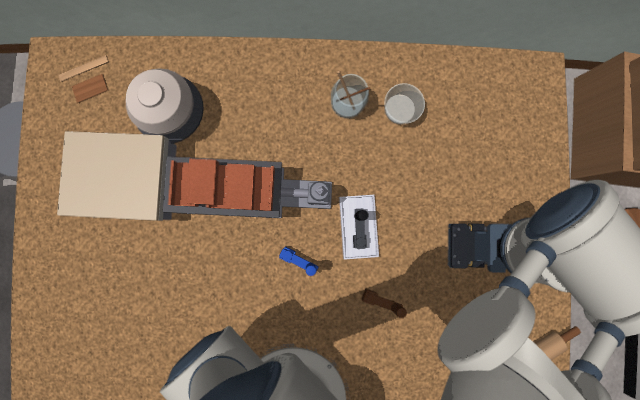

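```bash
python3 -c "
from bench import ctrl
ctrl.sleep(.5); print(ctrl.sign_off())"
```

```text
the job is handed in; nothing more can be done
None
```

The job is done and handed in at about 105 s of the 210 s allowed. The hand-in gives no verdict, so what follows rests on my own checks.

- **Tiles:** The three open-up tiles went on the shelf at −85, 0 and +85 mm along it. The two open-down tiles interlock over the gaps. One open-down tile was knocked over beside the tub before I reached it, so I fetched it from there. It sits about 8 mm out of line with the others, well inside the 28 mm limit.
- **Lift:** I wound the shelf up about 2.05 turns. Touching the back of an open-down tile put the shelf at 108.9 mm, against 109.0 mm for the hearth. That figure relies on the given tile sizes (40 mm from shelf to tile back).
- **Crank:** The last pictures show it standing in its tray with the arm well clear. The jar, tub and bowl have not visibly moved.
- **Disagreement:** The wrist and top cameras disagreed by up to 4.6 mm on where the spigot stands. Wrist views from three headings agreed, so I used those, and the crank went on without contact.

No check failed.

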